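Close a split filter housing on its dowels and hold it pressed

ROBOT

A 6-joint arm with a two-finger parallel gripper is mounted at the origin on a cart in front of the work surface, level with it; the furniture and walls round the work are solid. World frame = base frame: x ahead of the robot, y to its left, z up, the work surface at z = 0. Lengths are in mm, angles in degrees, forces in N, time in s.
With the tool pointing down it reaches from about 350 to 850 mm from the base axis. Payload 8.1 kg.
Tool frame: the origin (TCP) lies on the front face of the gripper's body, between the roots of the fingers; the fingertips stand r.finger_overhang ahead of it and the grasp point (between the pads) lies 54 mm ahead of it (r.finger_overhang is the distance from the TCP to the fingertips, in mm); y points along the fingers, z is the direction in which the jaws open and shut, and the axes are right-handed (so a half turn about y gives the same grasp; the last joint's range is limited). The gripper opens to 85 mm and grips with 20 to 120 N. Pads are 22 mm wide; open, the fingers measure 114 mm over their backs; the gripper's body (76 mm by 85 mm) begins 54 mm behind the grasp point. The pads swing forward as they close: fully open they stand 13 mm farther back than shut.
Start: joints at [-71.299, 7.471, 85.268, -0, 87.261, -4.893], TCP at [240.176, -549.838, 303.892] pointing down, gripper open.
Joint ranges: [-169.43, 169.43], [-51.17, 129.36], [1.28, 143.12], [-76.62, 256.62], [0, 156.53], [-152.29, 152.29]. Speed limits (degrees/s): [136.94, 136.94, 159.86, 180, 180, 180].

INTERFACE

Orientations are given as [roll, pitch, yaw] about the fixed x, y, z axes, in that order (R = Rz(yaw) Ry(pitch) Rx(roll)).
In Python, from bench import r gives the robot as it stands. The module is installed in compiled form; this text tells all that it offers.
- The arm moves only by the tool arm_command, never from a script. Its argument "increments" is a list of rows, each a list of 6 numbers: the shift along the tool's x, y, z in m, then the turn, a rotation vector about the tool's x, y, z in rad. In form: [[tx, ty, tz, wx, wy, wz], ...]. A call has exactly 10 rows; each row is the pose to reach, as a shift and turn from the pose commanded when the call began, along the tool's axes at that moment; what a row does not reach only later rows make up. A row lasts 1/8 s, in which the tool goes at most 62.5 mm and 10.7 degrees, less where a joint would pass 70% of its speed; a pose out of reach is approached as far as the arm can. A call with a gripper value outside its range is refused whole. "jaw" is the gripper's target within -1 to 1 (shut at 1, half-way at 0, fully open at -1), set as the call begins (left out, the last holds). The fingers move at their own pace and stop on an object; "force" is the grip in N (left out, the last holds). Time passes only in rows, so rows that repeat a pose let the fingers close, or fill a call up. It gives the time, the measured TCP pose, the force and the opening at its end, in the units of the state.
- r.sense(): the state, without advancing time (a new reading comes with each control period).
- r.snapshot(name): name is "scene" or "top" or "wrist"; returns the picture (420x560x3 uint8, red, green, blue); there is no depth.
- r.camera_model(name): a dict with "intrinsics" (3x3 intrinsics, pixels), "distortion" ([k1, k2, p1, p2, k3] as OpenCV has them; the pictures are not rectified), "cam_to_world" (4x4, takes a point from camera to world coordinates). Camera axes: x right, y down, z forward; pixel columns grow to the right and rows downward; lengths in mm; the calibration is good to about 2 mm. A picture is of the moment at which its call begins: read the wrist's pose just before it. camera_model takes no time and is no camera call; for the wrist camera it gives the pose at the moment of the call.
- r.hand_in(): hands the job in, once; it reports no verdict.
Trained networks look in the newest picture that a camera, given by its name, has taken for a name from the list of things; names that differ only in an ending like _2 or _b are one class to them, and where a whole thing is asked for, a point or a joint stands for the part that bears it (a point fixed in the world has none). Each returns a list of dicts, best first, with "conf" (0 to 1); they miss things now and then, are a little off and sometimes report something else, mostly with a low value. They report only what shows in the picture. A call takes as long as a camera call. They do not tell look-alikes from the thing itself.
- r.trace(camera, target): "mask" (420x560 bool, what is visible of it) and "position" ([column, row] in pixels, amid what is visible of it).
- r.spot_point(camera, target): "position" ([column, row] in pixels: a listed point, or the origin of a listed thing).
The state is a dict: "time": time; "joint_pos": joint angles; "qd": joint speeds; "joint_efforts": joint torques, N m; "tool_pos": TCP position; "tcp_rot": TCP orientation; "ft_force": force on the tool from outside, world axes, zero at the start; "wrist_torque": the same for the moment, N m; "finger_gap": finger opening in mm.
Only numpy, scipy, OpenCV 4.12 (cv2) and the standard library are available. Lean on these libraries where they do the work, as an engineer would, in place of code of your own. Each camera call takes 0.05 s, during which the arm holds its last target.

TASK

Turn the red clamp knob on the jig clockwise (seen from above) all the way to its stop, so that its steel finger locks the grey lower half of the filter housing in its channel. Then pick up the blue upper half, set it on the two steel dowels of the lower half, push it down against the brass spring valve until the two faces meet, firmly but without brute force, and keep holding it pressed shut: finish while still gripping and pressing it. Leave the ball valve, the tape and the bottle caps where they lie.

Things in the scene. Friction and masses are not known exactly. Their poses are not given: they have to be found in the camera images.
- clamp (a joint): Turning angle of the clamp knob, rad: 0 = fully unlocked, steel finger points along the jig's -x; it grows clockwise seen from above; 1.57 = the stop, finger points along the jig's +y, right behind the end of the lower half (locked). Stiff by friction (0.05 N m), stays where it is left.
- clamp_grip (a point): Point on the vertical turning axis of the clamp, half-way up its red bar grip. The bar is 48 long, 13 thick and 26 mm high; its top is 12 mm above this point, below it is a red disc of 34 mm diameter (top 12 mm below this point). The x axis of this point lies along the bar and turns with it; z is up. The point is 68 mm above the worktop. The steel finger (63 mm long from the axis) is on the -x side of the bar.
- jig: Fixed aluminium jig plate, 100 (x) x 205 (y) x 12 mm thick, origin at the centre of its underside on the worktop. Guide channel with 10 mm high dark walls along its y, around x = 0, y = +45 mm, holds the lower half; clamp axis at x = 0, y = -65 mm. Behind it a shelf overhangs the worktop 0.45 m up, from world x = 0.62 m on.
- lower_face (a point): Centre of the top (mating) face of the grey lower half, a block 50 (x) x 90 (y) x 30 mm high that lies loose in the jig's channel, its face 42 mm above the worktop. Two upright steel dowels, 8 mm diameter and 13 mm high with tapered tips (upper 4.5 mm taper to 3 mm), stand on the face at x = 0, y = +35 and -35 mm. Brass pipe stubs stick out 13 mm on the x sides. z is up.
- lower: The same grey lower half; origin at the centre of its underside, 30 mm below its mating face.
- poppet (a joint): Travel of the brass spring valve (20 mm diameter) in the middle of the lower half's face, m: 0 = it stands 5 mm above the face; 0.005 = pressed flush with the face. Spring force 4 N at 0, 8 N when flush, so an upper half that is let go stands 5 mm open.
- head: Blue upper half, origin at the centre of its underside (mating face). Flange 50 (x) x 90 (y) x 12 mm thick with two upright through-holes of 10 mm diameter at x = 0, y = +35 and -35 mm; it fits either way round (half a turn). It lies mating face down on the worktop, about 0.22 kg.
- head_grip (a point): Centre of the square boss of the blue upper half: 38 x 38 mm with sides along the part's x and y, from 12 to 58 mm above the underside; this point is 35 mm above the underside on its axis. A 5 mm wide, 9 mm high rib runs from the boss along +y and -y for 11 mm, so the boss is gripped best across its x sides.
- ball_valve: Brass ball valve with a red lever, 115 mm long, 49 mm high; bystander, leave it alone. Origin at its underside.
- ptfe_tape: White roll of thread tape lying flat, 52 mm across, 15 mm high; bystander, leave it alone. Origin at its underside.
- cap_grey: Grey bottle cap lying flat, 69 mm across, 24 mm high; bystander, leave it alone. Origin at its underside.
- cap_black: Black bottle cap lying flat, 57 mm across, 24 mm high; bystander, leave it alone. Origin at its underside.
Not all that is in view belongs to the job. Of the things that look like the head, take the one that is farthest from the robot's base at the start.

How it is judged (in metres and radians):
On the way, in this order (a step that is already met when the one before it is completed fails the run):
1. the clamp is turned to its locked position (value of joint clamp above 1.3 rad), for 0.2 s.
2. the upper half stands on both dowels of the locked lower half (value of joint clamp above 1.3 rad and horizontal distance between head and lower_face below 0.004 m and z of head in the frame of lower_face below 0.0075 m and angle between the y axis of head and the y axis of lower_face, either way round below 0.08 rad), for 0.1 s.
At the end, for the whole second after the job is handed in: Clamp locked (over 1.3 rad); lower half home in the channel (within 7 mm, not lifted); upper half on the dowels within 2.5 mm and 0.06 rad, faces within 1.5 mm, tilted under 0.05 rad, at rest, and the fingers still hold it (value of joint clamp above 1.3 rad and z of head in the frame of lower_face between -0.003 and 0.0015 m and horizontal distance between head and lower_face below 0.0025 m and angle between the y axis of head and the y axis of lower_face, either way round below 0.06 rad and angle between head's own z axis and vertical below 0.05 rad and y of lower_face in the frame of jig above 0.038 m and z of lower_face in the frame of jig below 0.0445 m and linear speed of head below 0.02 m/s and contact force between the fingers and head above 2 N); the arm keeps its last pose, push and grip.
It fails at once if a bystander is moved by more than 25 mm (distance of any of ball_valve, ptfe_tape, cap_grey, cap_black from where it was at the start of the episode above 0.025 m).
It fails at once if the upper half is pressed on the lower half with brute force (over 60 N) (contact force between head and lower above 60 N).
It also fails if it takes over 48 s, if anything falls off the work surface, if the arm or the gripper's body presses on something with over 40 N, if the wrist force passes 120 N, or if a joint passes its speed limit or range.

## Working session

There is one attempt and no reset: what is moved stays moved. The work goes in short steps, Python scripts to look and compute and a tool call to move; the robot and the scene stay as the last step left them, time stands still between calls to the robot, and variables do not carry over. Pictures are saved under pics/ and viewed, and the job is handed in when it is done.

Besides the shell and the picture viewer there is one more tool, called after "Request:" as name(argument=value, ...) on one line, values as JSON. arm_command: Moves the arm, as the interface text tells. Its arguments: {"type":"object","properties":{"increments":{"type":"array","items":{"type":"array","items":{"type":"number"}}},"jaw":{"type":"number"},"force":{"type":"number"}},"required":["increments"]}

```bash
mkdir -p pics; ls; python3 - <<'E'
from bench import r
import cv2
print(r.sense()); print(r.finger_overhang)
for n in ("scene","top","wrist"):
    im=r.snapshot(n); cv2.imwrite(f"pics/{n}0.png",im[:,:,::-1])
    m=r.camera_model(n); print(n,m["intrinsics"],m["distortion"],m["cam_to_world"])
E
```

```text
pics
{'time': 0.0, 'joint_pos': array([-7.12994688e+01,  7.51525763e+00,  8.53313087e+01, -1.89066729e-04,
        8.72608331e+01, -4.89265573e+00]), 'qd': array([-0.01899901,  0.01026674,  0.03833136, -0.0330714 ,  0.04762184,
        0.14820037]), 'joint_efforts': array([-1.70330532e-03, -5.69405758e+01, -5.00548339e+01, -5.14313961e-04,
        1.48545729e-02,  1.05794149e-05]), 'tool_pos': array([ 240.03072504, -549.43186972,  302.82329264]), 'tcp_rot': array([-9.01070242e+01,  8.97186111e-03, -1.56406812e+02]), 'ft_force': array([ 0.01906236, -0.55048998,  0.80630167]), 'wrist_torque': array([-0.01279175,  0.02934731, -0.03109664]), 'finger_gap': 85.3282333414834}
72.6
scene [[441.33811312   0.         279.04838152]
 [  0.         441.33811312 212.73427986]
 [  0.           0.           1.        ]] [-0.02231237  0.          0.          0.          0.        ] [[ 8.76132571e-01 -1.95201257e-01  4.40781337e-01 -4.67399238e+01]
 [-4.82070236e-01 -3.54627242e-01  8.01154047e-01 -1.12227802e+03]
 [-7.32073676e-05 -9.14404718e-01 -4.04801194e-01  6.05274598e+02]
 [ 0.00000000e+00  0.
[... 267 characters left out ...]
18e-01  1.78763865e-01  3.28850000e+02]
 [-9.99778254e-01  1.14591089e-02  1.76672479e-02 -8.31202901e+01]
 [-1.94305469e-02 -1.78580808e-01 -9.83733373e-01  1.30681547e+03]
 [ 0.00000000e+00  0.00000000e+00  0.00000000e+00  1.00000000e+00]]
wrist [[306.61934934   0.         281.59049456]
 [  0.         306.61934934 208.17329765]
 [  0.           0.           1.        ]] [0.01849092 0.         0.         0.         0.        ] [[ 3.99561762e-01 -8.68227991e-01 -2.94160762e-01  3.16172851e+02]
 [-9.16705325e-01 -3.78893840e-01 -1.26849540e-01 -5.17229315e+02]
 [-1.32137931e-03  3.20342962e-01 -9.47300713e-01  3.74498188e+02]
 [ 0.00000000e+00  0.00000000e+00  0.00000000e+00  1.00000000e+00]]
```

View pics/scene0.png

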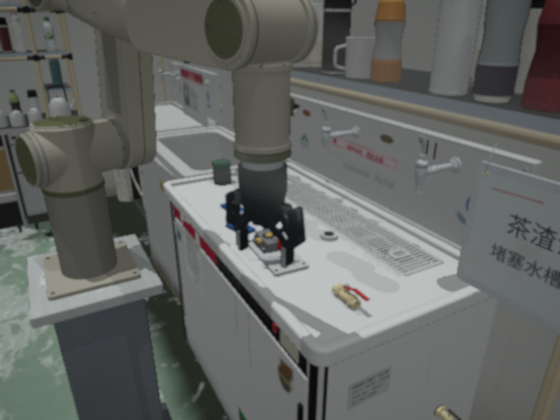

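View pics/top0.png

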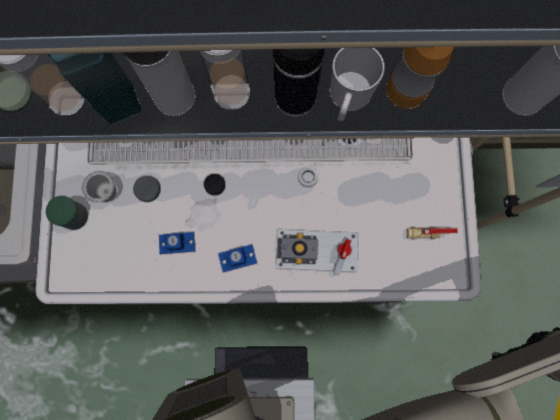

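View pics/wrist0.png

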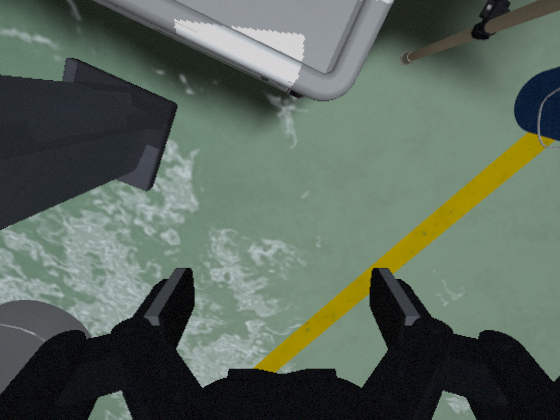

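Top view: blue candidates at (177,243) and (237,258); jig with the lower half at (298,248), and the red knob at (345,249). I'll measure all of these.

```bash
cat > h.py <<'E'
import numpy as np, cv2
from bench import r
def ray(m,uv):
    K=m["intrinsics"];D=np.array(m["distortion"]);T=m["cam_to_world"]
    p=cv2.undistortPoints(np.array(uv,float).reshape(-1,1,2),K,D).reshape(-1,2)
    d=np.c_[p,np.ones(len(p))]@T[:3,:3].T
    return T[:3,3],d
def atz(m,uv,z):
    o,d=ray(m,uv); return o+d*((z-o[2])/d[:,2])[:,None]
def proj(m,P):
    T=np.linalg.inv(m["cam_to_world"]);P=np.asarray(P,float).reshape(-1,3)
    rv,_=cv2.Rodrigues(T[:3,:3]); return cv2.projectPoints(P,rv,T[:3,3],m["intrinsics"],np.array(m["distortion"]))[0].reshape(-1,2)
E
python3 - <<'E'
from h import *
im=r.snapshot("top"); m=r.camera_model("top")
for n,z in [("head",0),("head_grip",35),("clamp_grip",68),("lower_face",42),("jig",0),("ball_valve",0),("ptfe_tape",0),("cap_grey",0),("cap_black",0)]:
    for q in r.spot_point("top",n): print(n,round(q["conf"],2),np.round(q["position"],1),np.round(atz(m,q["position"],z)[0],1))
for n in ["head","jig","lower","clamp_grip"]:
    for q in r.trace("top",n):
        mk=q["mask"].astype(np.uint8); c=max(cv2.findContours(mk,0,2)[0],key=cv2.contourArea)
        print("T",n,round(q["conf"],2),q["position"],cv2.minAreaRect(c))
c=im[215:285,140:370]; cv2.imwrite("pics/crop1.png",cv2.resize(c,None,fx=3.4,fy=3.4,interpolation=cv2.INTER_CUBIC)[:,:,::-1])
E
```

```text
head 0.95 [174.4 240.8] [493.9 189.4   0. ]
head 0.6 [235.9 258.8] [446.2  31.    0. ]
head_grip 0.97 [175.3 247.7] [472.1 179.4  35. ]
head_grip 0.75 [234.7 257.2] [447.1  30.9  35. ]
clamp_grip 0.87 [344.4 248.5] [ 462.3 -236.8   68. ]
lower_face 0.87 [299.2 247.9] [ 467.8 -128.8   42. ]
jig 0.86 [318.3 250.1] [ 466.3 -178.8    0. ]
ball_valve 0.76 [431. 233.] [ 506.9 -467.6    0. ]
ptfe_tape 0.75 [306.9 180.7] [ 648.  -153.5    0. ]
cap_grey 0.66 [147.6 187.2] [636.  263.7   0. ]
cap_black 0.8 [213.9 181.7] [648.4  89.4   0. ]
cap_black 0.59 [430.3 234.7] [ 502.5 -465.5    0. ]
T head 0.96 [235.5, 260.6] ((237.35848999023438, 257.2547302246094), (20.74144172668457, 35.988460540771484), 74.05460357666016)
T head 0.68 [177.2, 243.0] ((176.56207275390625, 242.24484252929688), (20.01396369934082, 36.2908821105957), 85.2363510131836)
T jig 0.85 [329.3, 252.1] ((317.0748291015625, 251.50375366210938), (81.69794464111328, 43.046226501464844), 2.8624050617218018)
T jig 0.32 [310.4, 172.4] ((309.0, 176.0), (20.0, 20.0), 90.0)
T lower 0.71 [298.0, 247.5] ((299.5, 248.0), (30.0, 37.0), 90.0)
T clamp_grip 0.66 [343.3, 255.0] ((341.38720703125, 255.91432189941406), (12.528580665588379, 37.02684783935547), 27.758541107177734)
T clamp_grip 0.19 [296.6, 248.0] ((299.0, 249.0), (28.0, 36.0), 90.0)
```

View pics/crop1.png

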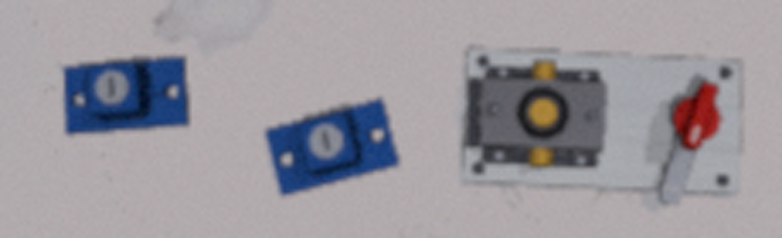

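Candidates for head: (177,243), about 520 mm from the base, and (237,258), about 448 mm. The left one at (177,243) is farther, so that is the real head; the crop shows both clearly. Next I'll fly over the jig for a wrist view.

Request:
arm_command(increments=[[-0.038,0,-0.026,0,-0.178,0],[-0.077,0,-0.051,0,-0.356,0],[-0.115,0,-0.077,0,-0.534,0],[-0.153,0,-0.103,0,-0.712,0],[-0.192,0,-0.128,0,-0.89,0],[-0.23,0,-0.154,0,-1.068,0],[-0.268,0,-0.18,0,-1.246,0],[-0.307,0,-0.205,0,-1.424,0],[-0.345,0,-0.231,0,-1.6,0],[-0.345,0,-0.231,0,-1.6,0]], jaw=-1)

```text
time: 2.1
tool_pos: [465.1, -197.6, 304.0]
tcp_rot: [-90.0, 0.0, -64.4]
ft_force: [-0.3, -0.4, -0.6]
finger_gap: 85.3
```

```bash
cat >> h.py <<'E'
import json
from scipy.spatial.transform import Rotation as Ro
def load(): 
    d=json.load(open("cmd.json")); return np.array(d["p"]),Ro.from_matrix(d["R"])
def save(p,R): json.dump({"p":list(map(float,p)),"R":R.as_matrix().tolist()},open("cmd.json","w"))
def adv(row):
    p,R=load(); row=np.array(row,float); p=p+R.apply(row[:3]*1000); R=R*Ro.from_rotvec(row[3:]); save(p,R)
    print("cmd",p.round(2),R.as_euler("xyz",degrees=True).round(2)); s=r.sense(); print("meas",s["time"],s["tool_pos"].round(2),s["tcp_rot"].round(2),s["ft_force"].round(1),round(s["finger_gap"],1))
def goto(p2,yaw):
    p,R=load(); R2=Ro.from_euler("xyz",[-90,0,yaw],degrees=True)
    print("inc",(R.inv().apply(np.array(p2)-p)/1000).round(4),(R.inv()*R2).as_rotvec().round(4))
E
python3 - <<'E'
from h import *
save([240.176,-549.838,303.892],Ro.from_euler("xyz",[-90,0,-156.406],degrees=True))
adv([-0.345,0,-0.231,0,-1.6,0])
im=r.snapshot("wrist"); m=r.camera_model("wrist"); cv2.imwrite("pics/w1.png",im[:,:,::-1])
print(m["cam_to_world"].round(3))
for n,z in [("clamp_grip",68),("lower_face",42),("jig",0)]:
    for q in r.spot_point("wrist",n): print(n,round(q["conf"],2),np.round(q["position"],1),np.round(atz(m,q["position"],z)[0],1))
E
```

```text
cmd [ 463.88 -200.06  303.89] [-90.    -0.   -64.73]
meas 2.1 [ 465.07 -197.63  304.01] [-8.996e+01  1.000e-02 -6.441e+01] [-0.3 -0.4 -0.6] 85.3
[[ 9.04000e-01  4.05000e-01  1.38000e-01  4.29251e+02]
 [ 4.28000e-01 -8.56000e-01 -2.90000e-01 -1.25022e+02]
 [ 0.00000e+00  3.21000e-01 -9.47000e-01  3.75366e+02]
 [ 0.00000e+00  0.00000e+00  0.00000e+00  1.00000e+00]]
lower_face 0.58 [308.1 129.9] [ 465.7 -136.4   42. ]
jig 0.62 [290.8 158.7] [ 466.7 -177.4    0. ]
```

View pics/w1.png

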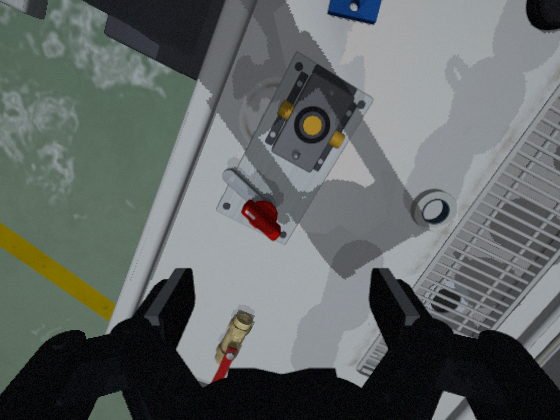

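```bash
python3 - <<'E'
from h import *
m=r.camera_model("wrist");im=r.snapshot("wrist"); s=r.sense();print(s["tool_pos"],s["tcp_rot"],np.abs(s["qd"]).max())
np.save("w2.npy",im); np.save("w2T.npy",m["cam_to_world"])
c=im[40:260,200:400]; c=cv2.resize(c,(800,880),interpolation=cv2.INTER_CUBIC)
cv2.imwrite("pics/w2a.png",c[:460,:,::-1]); cv2.imwrite("pics/w2b.png",c[420:,:,::-1])
for n in ["jig","lower","clamp_grip"]:
    for q in r.trace("wrist",n):
        c=max(cv2.findContours(q["mask"].astype(np.uint8),0,2)[0],key=cv2.contourArea)
        print("T",n,round(q["conf"],2),q["position"],cv2.minAreaRect(c))
for q in r.spot_point("wrist","clamp_grip")+r.spot_point("wrist","lower_face"): print(q)
E
```

```text
[ 463.36186333 -201.06112188  303.90086026] [-9.00156368e+01 -1.05681950e-02 -6.48772248e+01] 0.2775176306074204
T jig 0.89 [282.8, 173.8] ((292.23529052734375, 147.94119262695312), (91.58025360107422, 179.04452514648438), 30.963762283325195)
T lower 0.91 [313.5, 118.2] ((314.2472839355469, 119.47175598144531), (73.60356903076172, 91.70539093017578), 28.178592681884766)
T lower 0.21 [548.2, 11.3] ((544.5, 12.0), (24.0, 29.0), 90.0)
T clamp_grip 0.6 [258.9, 201.7] ((253.77542114257812, 202.27105712890625), (83.95435333251953, 31.372879028320312), 39.6441764831543)
{'position': [266.9, 213.8], 'conf': 0.85}
{'position': [312.1, 119.6], 'conf': 0.62}
{'position': [312.2, 121.5], 'conf': 0.82}
```

View pics/w2a.png

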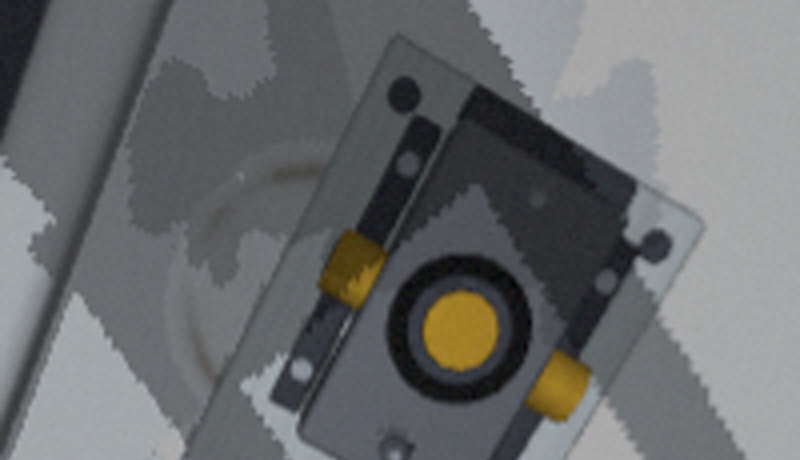

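View pics/w2b.png

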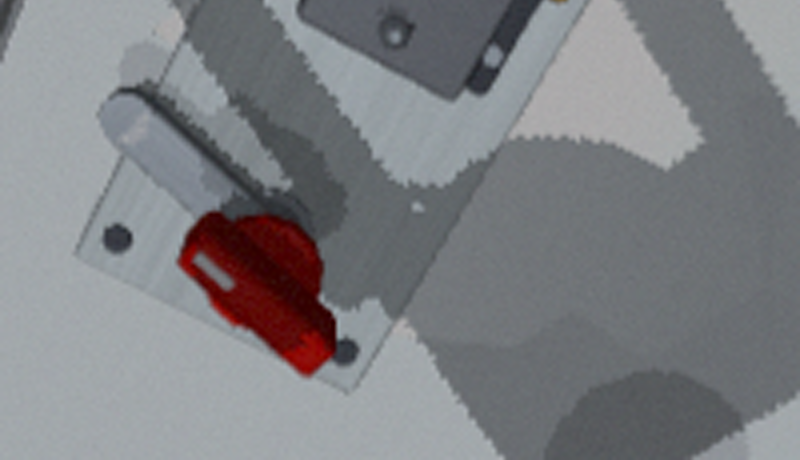

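```bash
cat > t.py <<'E'
from h import *
m=r.camera_model("wrist"); m["cam_to_world"]=np.load("w2T.npy")
C=lambda a:[(x/4+200-.375,y/4+40-.375) for x,y in a]
P=atz(m,C([(398,36),(704,225),(350,812),(77,675)]),12);print(P.round(1)); c=P.mean(0);print("jig",c)
print([np.linalg.norm(P[i]-P[i-1]).round(1) for i in range(4)])
# fit rigid
L=np.array([[-50,102.5],[50,102.5],[50,-102.5],[-50,-102.5]])
q=P[:,:2]-c[:2]; a=np.degrees(np.arctan2((L[:,0]*q[:,1]-L[:,1]*q[:,0]).sum(),(L*q).sum()));print("jigyaw",a)
R=lambda d:np.array([[np.cos(np.radians(d)),-np.sin(np.radians(d))],[np.sin(np.radians(d)),np.cos(np.radians(d))]])
print("axis",c[:2]+R(a)@[0,-65],"lower nominal",c[:2]+R(a)@[0,45])
H=atz(m,C([(404,96),(655,245),(345,771),(117,658)]),12);print("holes mean",H.mean(0))
print("poppet",atz(m,C([(461,331)]),47))
print("dowelbase far/near",atz(m,C([(540,197),(396,455)]),50).round(1))
B=atz(m,C([(180,682),(217,633),(335,765),(308,792)]),80);print("bar",B.round(1),B.mean(0).round(1))
E
python3 t.py
```

```text
[[ 422.2  -68.9   12. ]
 [ 519.7  -75.    12. ]
 [ 507.6 -278.1   12. ]
 [ 410.1 -271.8   12. ]]
jig [ 464.88647966 -173.47150246   12.        ]
[np.float64(203.3), np.float64(97.7), np.float64(203.5), np.float64(97.7)]
jigyaw -3.4495686603960967
axis [ 460.97543195 -238.35373196] lower nominal [ 467.59412808 -128.55303588]
holes mean [ 464.81013014 -173.35952573   12.        ]
poppet [[ 467.43268317 -128.42702717   47.        ]]
dowelbase far/near [[ 470.2  -91.9   50. ]
 [ 465.9 -163.7   50. ]]
bar [[ 438.  -235.3   80. ]
 [ 441.3 -219.4   80. ]
 [ 483.5 -239.3   80. ]
 [ 480.4 -249.3   80. ]] [ 460.8 -235.8   80. ]
```

Jig is at (465,-173) with yaw −3.4°, and the lower half sits at its nominal place. The clamp axis is at (461,-238), and the bar yaw of −22° means the clamp is at about 18°. Sizes check within 2 mm.

```bash
python3 - <<'E'
from h import *
goto([461,-238.3,133],-22)
E
```

```text
inc [ 0.0334  0.1709 -0.0189] [ 0.     -0.7458  0.    ]
```

Request:
arm_command(increments=[[0.008,0,-0.005,0,-0.18,0],[0.017,0.01,-0.009,0,-0.36,0],[0.025,0.03,-0.014,0,-0.54,0],[0.0334,0.05,-0.0189,0,-0.7,0],[0.0334,0.07,-0.0189,0,-0.7458,0],[0.0334,0.1,-0.0189,0,-0.7458,0],[0.0334,0.13,-0.0189,0,-0.7458,0],[0.0334,0.155,-0.0189,0,-0.7458,0],[0.0334,0.1709,-0.0189,0,-0.7458,0],[0.0334,0.1709,-0.0189,0,-0.7458,0]])

```text
time: 3.85
tool_pos: [460.3, -238.0, 131.9]
tcp_rot: [-90.0, 0.1, -22.0]
ft_force: [0.2, -0.6, 0.7]
finger_gap: 85.2
```

```bash
python3 - <<'E'
from h import *
adv([0.0334, 0.1709, -0.0189, 0, -0.7458, 0])
im=r.snapshot("wrist"); cv2.imwrite("pics/w3.png",im[:,:,::-1])
E
```

```text
cmd [ 461.04 -238.33  132.99] [-90.  -0. -22.]
meas 3.85 [ 460.29 -238.03  131.86] [-89.97   0.14 -22.02] [ 0.2 -0.6  0.7] 85.2
```

View pics/w3.png

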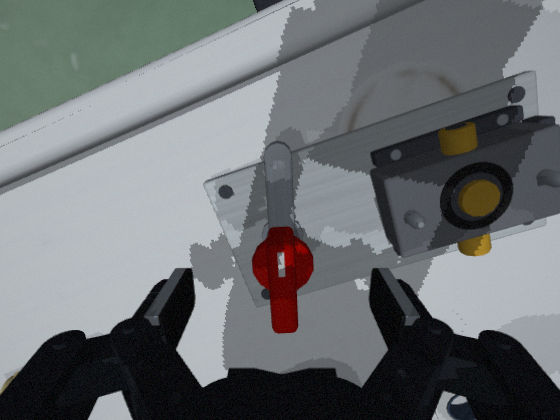

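The red bar stands centred and upright between the pads (281,280). Close on it.

Request:
arm_command(increments=[[0,0,0,0,0,0],[0,0,0,0,0,0],[0,0,0,0,0,0],[0,0,0,0,0,0],[0,0,0,0,0,0],[0,0,0,0,0,0],[0,0,0,0,0,0],[0,0,0,0,0,0],[0,0,0,0,0,0],[0,0,0,0,0,0]], jaw=1, force=40)

```text
time: 5.15
tool_pos: [461.4, -238.2, 133.4]
tcp_rot: [-90.0, -0.0, -22.0]
ft_force: [1.2, 4.0, 5.5]
finger_gap: 11.9
```

Request:
arm_command(increments=[[0,0,0,0,0.138,0],[0,0,0,0,0.276,0],[0,0,0,0,0.414,0],[0,0,0,0,0.552,0],[0,0,0,0,0.69,0],[0,0,0,0,0.828,0],[0,0,0,0,0.966,0],[0,0,0,0,1.104,0],[0,0,0,0,1.24,0],[0,0,0,0,1.24,0]])

```text
time: 6.4
tool_pos: [460.5, -238.8, 133.4]
tcp_rot: [-90.1, -0.0, -93.2]
ft_force: [-5.0, 0.9, 9.0]
finger_gap: 12.3
```

```bash
python3 - <<'E'
from h import *
adv([0,0,0,0,1.24,0]); print(r.sense()["wrist_torque"])
im=r.snapshot("wrist"); cv2.imwrite("pics/w4.png",im[:,:,::-1])
E
```

```text
cmd [ 461.04 -238.33  132.99] [-90.    -0.   -93.05]
meas 6.4 [ 460.51 -238.76  133.41] [-9.007e+01 -4.000e-02 -9.317e+01] [-5.   0.9  9. ] 12.3
[ 0.2023541   0.823629   -0.01548811]
```

View pics/w4.png

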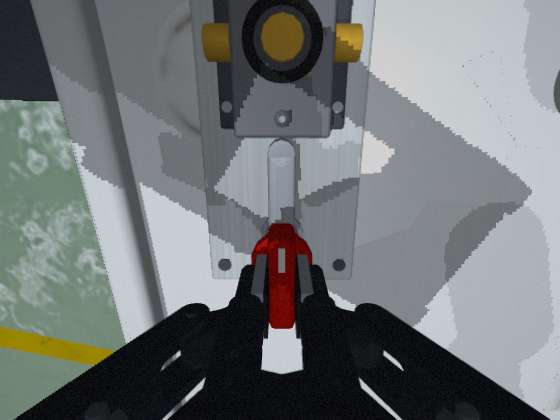

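The steel finger now points along the jig's +y, right behind the lower half's end (finger tip at (282,145)): locked. Release, lift and travel to the head.

Request:
arm_command(increments=[[0,0,0,0,0,0],[0,0,0,0,0,0],[0,0,0,0,0,0],[0,0,0,0,0,0],[0,-0.02,0,0,0,0],[0,-0.05,0,0,0,0],[0,-0.09,0,0,0,0],[-0.02,-0.12,0,0,0,0],[-0.06,-0.137,0,0,0,0],[-0.11,-0.137,0,0,0,0]], jaw=-1)

```text
time: 7.7
tool_pos: [467.7, -128.3, 272.2]
tcp_rot: [-89.8, -0.1, -93.1]
ft_force: [0.8, 0.1, -1.6]
finger_gap: 85.3
```

Request:
arm_command(increments=[[-0.05,0,0,0,0,0],[-0.1,0,0,0,0,0],[-0.15,0,0,0,0,0],[-0.2,0,0,0,0,0],[-0.24,0,0,0,0,0],[-0.27,0,0,0,0,0],[-0.295,0,0,0,0,0],[-0.312,0,0,0,0,0],[-0.312,0,0,0,0,0],[-0.312,0,0,0,0,0]])

```text
time: 8.95
tool_pos: [483.5, 182.4, 269.9]
tcp_rot: [-90.0, -0.0, -93.1]
ft_force: [-0.1, -0.4, -0.4]
finger_gap: 85.4
```

```bash
python3 - <<'E'
from h import *
adv([-0.11,-.137,0,0,0,0]);adv([-0.312,0,0,0,0,0])
m=r.camera_model("wrist");im=r.snapshot("wrist"); cv2.imwrite("pics/w5.png",im[:,:,::-1])
np.save("w5.npy",im);np.save("w5T.npy",m["cam_to_world"])
for n,z in [("head",0),("head_grip",35)]:
    for q in r.spot_point("wrist",n): print(n,round(q["conf"],2),np.round(q["position"],1),np.round(atz(m,q["position"],z)[0],1))
im=r.snapshot("top"); cv2.imwrite("pics/t5.png",im[200:300,140:370,::-1].repeat(3,0).repeat(3,1))
E
```

```text
cmd [ 466.89 -128.49  269.99] [-90.     0.   -93.05]
meas 8.95 [483.5  182.4  269.89] [-9.001e+01 -3.000e-02 -9.307e+01] [-0.1 -0.4 -0.4] 85.4
cmd [483.48 183.07 269.99] [-90.     0.   -93.05]
meas 8.95 [483.5  182.4  269.89] [-9.001e+01 -3.000e-02 -9.307e+01] [-0.1 -0.4 -0.4] 85.4
head 0.9 [265.5 296.8] [454.6  28.2   0. ]
head 0.59 [283.9 179.1] [486.6 183.4   0. ]
head_grip 0.86 [258.9 314.3] [448.5  28.6  35. ]
head_grip 0.85 [284.1 190.6] [486.4 179.5  35. ]
```

View pics/w5.png

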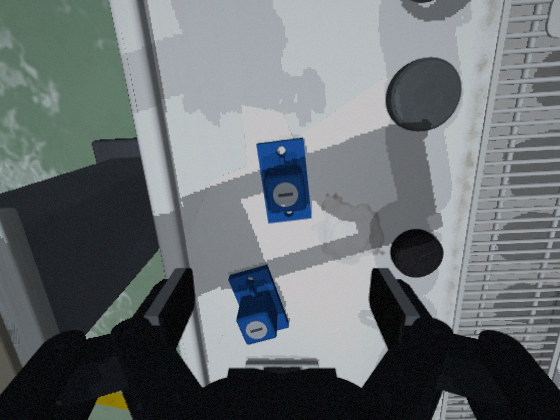

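View pics/t5.png

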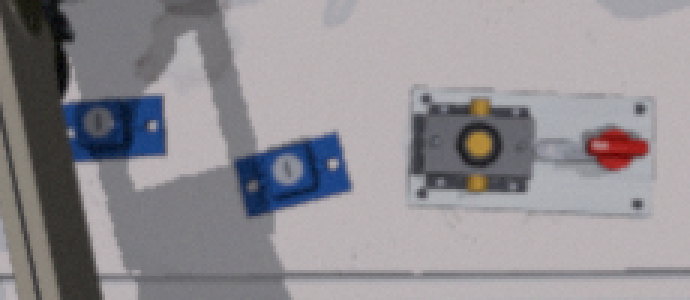

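The top view shows the knob locked (finger behind the lower half). In the wrist view the target head is at (285,180) and the look-alike at (258,305). Enlarging the target to measure it.

```bash
python3 - <<'E'
import numpy as np,cv2
im=np.load("w5.npy")[125:235,240:330]; cv2.imwrite("pics/w5c.png",cv2.resize(im,None,fx=5.4,fy=5.4,interpolation=cv2.INTER_CUBIC)[:,:,::-1])
E
```

```text
(no output)
```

View pics/w5c.png

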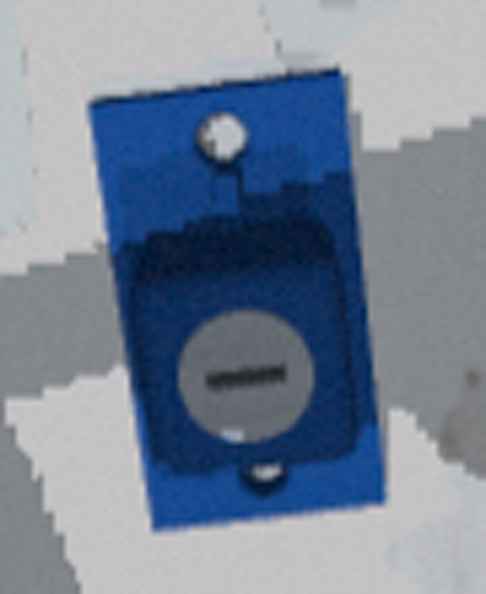

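```bash
python3 - <<'E'
from h import *
m=r.camera_model("wrist"); m["cam_to_world"]=np.load("w5T.npy")
C=lambda a:[(x/5.4+240-.4,y/5.4+125-.4) for x,y in a]
P=atz(m,C([(90,102),(343,70),(386,503),(153,530)]),12);print(P.round(1),P.mean(0).round(1),[np.linalg.norm(P[i]-P[i-1]).round(1) for i in range(4)])
c=P.mean(0);q=P[:,:2]-c[:2];L=np.array([[-25,45],[25,45],[25,-45],[-25,-45]])
print("yaw",np.degrees(np.arctan2((L[:,0]*q[:,1]-L[:,1]*q[:,0]).sum(),(L*q).sum())))
print("disc58",atz(m,C([(246,376)]),58),"hole",atz(m,C([(222,136)]),12))
E
```

```text
[[459.5 226.3  12. ]
 [509.2 229.7  12. ]
 [515.5 139.3  12. ]
 [465.7 135.9  12. ]] [487.4 182.8  12. ] [np.float64(90.6), np.float64(49.8), np.float64(90.6), np.float64(49.9)]
yaw 3.9385636616648134
disc58 [[487.34878974 182.24484368  58.        ]] hole [[484.95626325 218.31048165  12.        ]]
```

```bash
python3 - <<'E'
from h import *
goto([487.4,182.6,90],-86.06)
E
```

```text
inc [0.0003 0.18   0.0039] [ 0.    -0.122 -0.   ]
```

Request:
arm_command(increments=[[0.0003,0.03,0.0039,0,-0.06,0],[0.0003,0.07,0.0039,0,-0.122,0],[0.0003,0.1,0.0039,0,-0.122,0],[0.0003,0.125,0.0039,0,-0.122,0],[0.0003,0.145,0.0039,0,-0.122,0],[0.0003,0.16,0.0039,0,-0.122,0],[0.0003,0.172,0.0039,0,-0.122,0],[0.0003,0.18,0.0039,0,-0.122,0],[0.0003,0.18,0.0039,0,-0.122,0],[0.0003,0.18,0.0039,0,-0.122,0]])

```text
time: 10.4
tool_pos: [487.8, 182.7, 90.6]
tcp_rot: [-89.9, 0.0, -86.1]
ft_force: [0.6, -0.0, -0.2]
finger_gap: 85.6
```

```bash
python3 - <<'E'
from h import *
adv([0.0003, 0.18, 0.0039, 0, -0.122, 0])
im=r.snapshot("wrist"); cv2.imwrite("pics/w6.png",im[:,:,::-1])
E
```

```text
cmd [487.36 182.56  89.99] [-90.     0.   -86.06]
meas 10.4 [487.8  182.7   90.61] [-8.995e+01  1.000e-02 -8.606e+01] [ 0.6 -0.  -0.2] 85.6
```

View pics/w6.png

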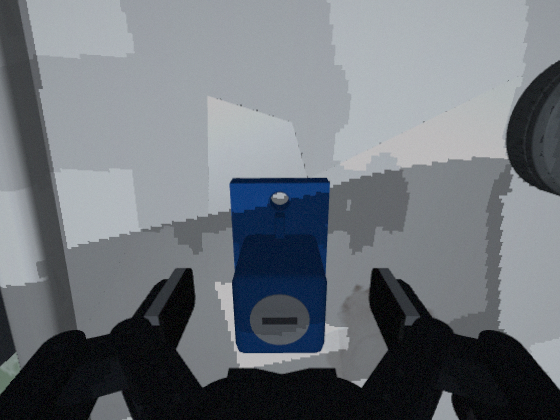

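The boss (280,300) is centred and square between the pads. Gripping it.

Request:
arm_command(increments=[[0,0,0,0,0,0],[0,0,0,0,0,0],[0,0,0,0,0,0],[0,0,0,0,0,0],[0,0,0,0,0,0],[0,0,0,0,0,0],[0,0,0,0,0,0],[0,0,0,0,0,0],[0,-0.005,0,0,0,0],[0,-0.015,0,0,0,0]], jaw=1, force=80)

```text
time: 11.7
tool_pos: [486.3, 182.3, 104.3]
tcp_rot: [-90.1, -0.0, -86.1]
ft_force: [0.3, 0.1, -2.5]
finger_gap: 37.2
```

```bash
python3 - <<'E'
from h import *
adv([0,-.015,0,0,0,0])
goto([467.5,-128.5,190],-93.45)
E
```

```text
cmd [487.36 182.56 104.99] [-90.     0.   -86.06]
meas 11.7 [486.31 182.27 104.31] [-9.015e+01 -3.000e-02 -8.606e+01] [ 0.3  0.1 -2.5] 37.2
inc [ 0.309  -0.085  -0.0412] [ 0.     0.129 -0.   ]
```

```bash
python3 - <<'E'
from h import *
goto([464,-215,200],-93.45)
E
```

```text
inc [ 0.395  -0.095  -0.0506] [ 0.     0.129 -0.   ]
```

Request:
arm_command(increments=[[0,-0.045,0,0,0,0],[0.03,-0.09,-0.004,0,0.01,0],[0.085,-0.095,-0.011,0,0.03,0],[0.14,-0.095,-0.018,0,0.05,0],[0.195,-0.095,-0.025,0,0.07,0],[0.25,-0.095,-0.032,0,0.09,0],[0.305,-0.095,-0.04,0,0.11,0],[0.355,-0.095,-0.046,0,0.129,0],[0.39,-0.095,-0.05,0,0.129,0],[0.395,-0.095,-0.0506,0,0.129,0]])

```text
time: 12.95
tool_pos: [463.5, -217.1, 200.3]
tcp_rot: [-90.0, -0.0, -93.6]
ft_force: [-0.1, -0.5, -2.3]
finger_gap: 37.1
```

Request:
arm_command(increments=[[0,0,0,0,0,0],[0,0,0,0,0,0],[0,0,0,0,0,0],[0,0,0,0,0,0],[0,0,0,0,0,0],[0,0,0,0,0,0],[0,0,0,0,0,0],[0,0,0,0,0,0],[0,0,0,0,0,0],[0,0,0,0,0,0]])

```text
time: 14.2
tool_pos: [464.0, -215.0, 200.0]
tcp_rot: [-90.0, 0.0, -93.5]
ft_force: [0.8, 0.5, -3.4]
finger_gap: 37.2
```

```bash
python3 - <<'E'
from h import *
adv([0.395,-.095,-.0506,0,.129,0])
m=r.camera_model("wrist");im=r.snapshot("wrist"); cv2.imwrite("pics/w7.png",im[:,:,::-1])
np.save("w7.npy",im);np.save("w7T.npy",m["cam_to_world"]); print(r.sense()["tool_pos"])
c=im[40:190,200:370];cv2.imwrite("pics/w7c.png",cv2.resize(c,None,fx=4,fy=4,interpolation=cv2.INTER_CUBIC)[:,:,::-1])
c=im[170:370,200:360];cv2.imwrite("pics/w7d.png",cv2.resize(c,None,fx=3,fy=3,interpolation=cv2.INTER_CUBIC)[:,:,::-1])
E
```

```text
cmd [ 464.03 -214.98  199.99] [-90.     0.   -93.45]
meas 14.2 [ 464.02 -214.99  199.96] [-90.     0.   -93.45] [ 0.8  0.5 -3.4] 37.2
[ 464.03156854 -215.01598194  199.99807493]
```

View pics/w7.png

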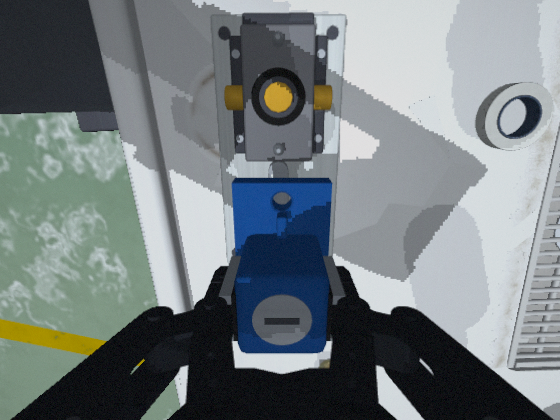

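View pics/w7c.png

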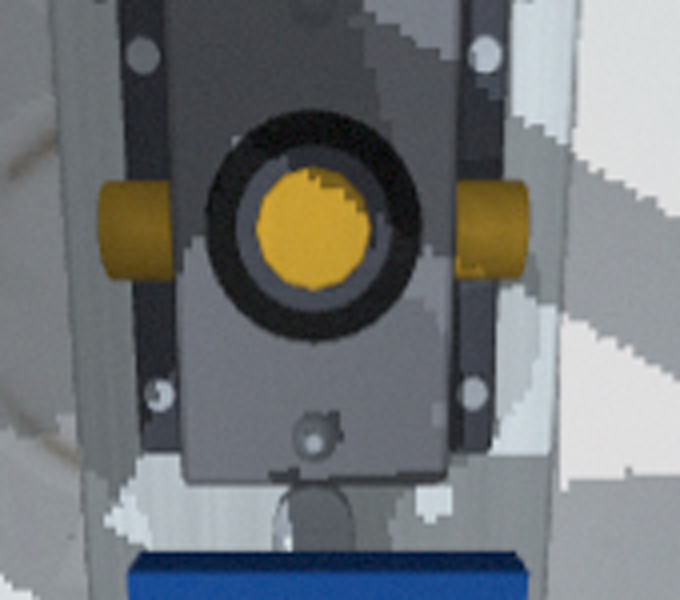

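View pics/w7d.png

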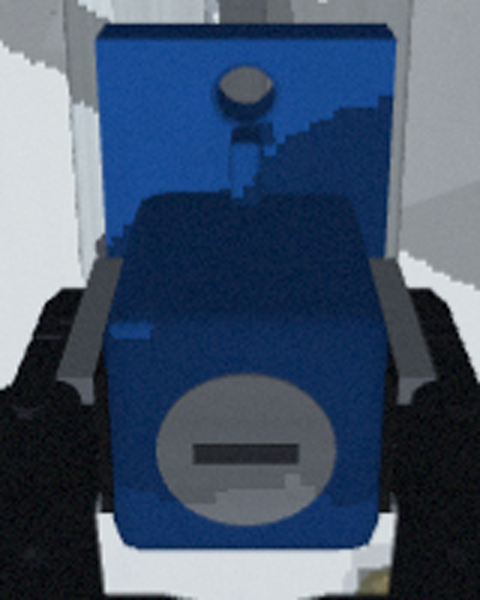

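```bash
python3 - <<'E'
from h import *
m=r.camera_model("wrist"); m["cam_to_world"]=np.load("w7T.npy")
C=lambda a:[(x/4+200-.375,y/4+40-.375) for x,y in a]
D=lambda a:[(x/3+200-.33,y/3+170-.33) for x,y in a]
print("poppet",atz(m,C([(314,229)]),47).round(1),"dowel tip",atz(m,C([(315,440)]),55).round(1))
print("near corners",atz(m,C([(184,482),(447,480)]),42).round(1))
print("stubs outer ends z27",atz(m,C([(99,231),(528,231)]),27).round(1))
p=np.array([464.03,-215,0]);R=Ro.from_euler("z",-3.45,degrees=True)
for n,uv,z in [("hole",(246,93),122),("edgeL",(97,40),122),("edgeR",(394,40),122),("disc",(246,449),168)]:
    q=atz(m,D([uv]),z)[0]; print(n,q.round(1),"in head frame",R.inv().apply(q-p).round(1))
# outline of predicted positions
E
```

```text
poppet [[ 467.3 -128.4   47. ]] dowel tip [[ 465.4 -163.1   55. ]]
near corners [[ 440.1 -171.2   42. ]
 [ 489.3 -173.8   42. ]]
stubs outer ends z27 [[ 427.  -125.9   27. ]
 [ 507.1 -130.8   27. ]]
hole [ 466.6 -179.7  122. ] in head frame [  0.4  35.4 122. ]
edgeL [ 442.4 -168.9  122. ] in head frame [-24.4  44.7 122. ]
edgeR [ 491.8 -171.9  122. ] in head frame [ 25.1  44.6 122. ]
disc [ 464.4 -215.6  168. ] in head frame [  0.4  -0.6 168. ]
```

```bash
python3 - <<'E'
from h import *
goto([467.1,-128.3,152],-93.45)
E
```

```text
inc [-0.0867  0.048  -0.0022] [ 0.  0. -0.]
```

Request:
arm_command(increments=[[-0.025,0,-0.0006,0,0,0],[-0.05,0,-0.0012,0,0,0],[-0.07,0,-0.0018,0,0,0],[-0.0867,0,-0.0022,0,0,0],[-0.0867,0.012,-0.0022,0,0,0],[-0.0867,0.024,-0.0022,0,0,0],[-0.0867,0.036,-0.0022,0,0,0],[-0.0867,0.048,-0.0022,0,0,0],[-0.0867,0.048,-0.0022,0,0,0],[-0.0867,0.048,-0.0022,0,0,0]])

```text
time: 15.5
tool_pos: [467.2, -128.5, 152.1]
tcp_rot: [-90.0, -0.0, -93.5]
ft_force: [0.6, -0.1, -1.1]
finger_gap: 36.9
```

```bash
python3 - <<'E'
from h import *
adv([-0.0867, 0.048, -0.0022, 0, 0, 0])
im=r.snapshot("wrist"); cv2.imwrite("pics/w8.png",im[:,:,::-1])
im=r.snapshot("scene"); c=im[190:290,210:340];cv2.imwrite("pics/s8.png",cv2.resize(c,None,fx=5,fy=5,interpolation=cv2.INTER_CUBIC)[:,:,::-1])
print(r.sense()["tool_pos"])
E
```

```text
cmd [ 467.06 -128.31  151.99] [-90.     0.   -93.45]
meas 15.5 [ 467.18 -128.49  152.14] [-89.99  -0.   -93.46] [ 0.6 -0.1 -1.1] 36.9
[ 467.4696718  -128.49516098  152.60272353]
```

View pics/w8.png

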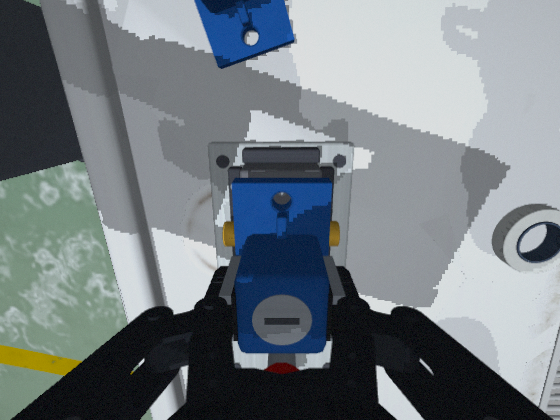

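View pics/s8.png

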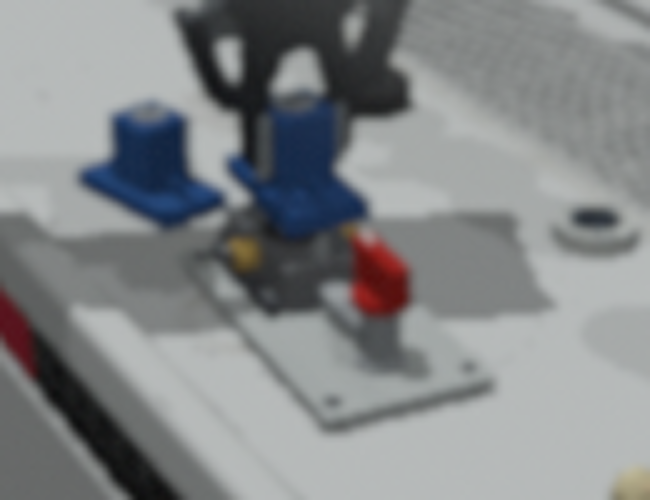

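The head is square above the lower half in both views (hole at (282,199), dowel dark within it). Now a slow descent onto the dowels.

Request:
arm_command(increments=[[0,0.002,0,0,0,0],[0,0.004,0,0,0,0],[0,0.006,0,0,0,0],[0,0.008,0,0,0,0],[0,0.009,0,0,0,0],[0,0.01,0,0,0,0],[0,0.011,0,0,0,0],[0,0.012,0,0,0,0],[0,0.012,0,0,0,0],[0,0.012,0,0,0,0]])

```text
time: 16.85
tool_pos: [467.1, -128.3, 140.0]
tcp_rot: [-90.0, 0.0, -93.4]
ft_force: [0.2, -0.2, -1.5]
finger_gap: 37.1
```

```bash
python3 - <<'E'
from h import *
adv([0, 0.012, 0, 0, 0, 0]); print(r.sense()["wrist_torque"])
E
```

```text
cmd [ 467.06 -128.31  139.99] [-90.     0.   -93.45]
meas 16.85 [ 467.08 -128.3   140.03] [-90.     0.   -93.45] [ 0.2 -0.2 -1.5] 37.1
[ 0.02681769 -0.03232662 -0.01344365]
```

No contact force with the underside about 5 mm below the dowel tips, so the dowels are in the holes. Continue onto the spring.

Request:
arm_command(increments=[[0,0.001,0,0,0,0],[0,0.002,0,0,0,0],[0,0.003,0,0,0,0],[0,0.004,0,0,0,0],[0,0.005,0,0,0,0],[0,0.006,0,0,0,0],[0,0.0065,0,0,0,0],[0,0.007,0,0,0,0],[0,0.007,0,0,0,0],[0,0.007,0,0,0,0]])

```text
time: 18.1
tool_pos: [467.1, -128.3, 133.2]
tcp_rot: [-90.0, -0.0, -93.4]
ft_force: [-2.7, 0.6, 5.5]
finger_gap: 37.2
```

```bash
python3 - <<'E'
from h import *
adv([0, 0.007, 0, 0, 0, 0]); print(r.sense()["wrist_torque"])
E
```

```text
cmd [ 467.06 -128.31  132.99] [-90.     0.   -93.45]
meas 18.1 [ 467.11 -128.32  133.18] [-89.99  -0.   -93.45] [-2.7  0.6  5.5] 37.2
[0.21455248 0.61332526 0.0249877 ]
```

Spring force as predicted, with about 1 mm to go. Press in small steps.

Request:
arm_command(increments=[[0,0.0003,0,0,0,0],[0,0.0006,0,0,0,0],[0,0.0009,0,0,0,0],[0,0.0012,0,0,0,0],[0,0.0014,0,0,0,0],[0,0.0015,0,0,0,0],[0,0.0015,0,0,0,0],[0,0.0015,0,0,0,0],[0,0.0015,0,0,0,0],[0,0.0015,0,0,0,0]])

```text
time: 19.35
tool_pos: [467.1, -128.3, 132.4]
tcp_rot: [-90.0, -0.0, -93.4]
ft_force: [-7.2, 2.3, 13.0]
finger_gap: 37.6
```

```bash
python3 - <<'E'
from h import *
adv([0, 0.0015, 0, 0, 0, 0])
E
```

```text
cmd [ 467.06 -128.31  131.49] [-90.     0.   -93.45]
meas 19.35 [ 467.13 -128.33  132.36] [-90.    -0.   -93.45] [-7.2  2.3 13. ] 37.6
```

Request:
arm_command(increments=[[0,0.0002,-0.0003,0,0,0],[0,0.0004,-0.0003,0,0,0],[0,0.0006,-0.0003,0,0,0],[0,0.0008,-0.0003,0,0,0],[0,0.001,-0.0003,0,0,0],[0,0.001,-0.0003,0,0,0],[0,0.001,-0.0003,0,0,0],[0,0.001,-0.0003,0,0,0],[0,0.001,-0.0003,0,0,0],[0,0.001,-0.0003,0,0,0]])

```text
time: 20.6
tool_pos: [467.1, -128.4, 132.4]
tcp_rot: [-90.0, -0.0, -93.4]
ft_force: [-10.4, 3.9, 21.9]
finger_gap: 37.1
```

```bash
python3 - <<'E'
from h import *
adv([0, 0.001, -0.0003, 0, 0, 0]); print(r.sense()["wrist_torque"])
m=r.camera_model("wrist");im=r.snapshot("wrist"); cv2.imwrite("pics/w9.png",im[130:390,180:390,::-1].repeat(2,0).repeat(2,1))
im=r.snapshot("scene"); c=im[190:290,210:340];cv2.imwrite("pics/s9.png",cv2.resize(c,None,fx=5,fy=5,interpolation=cv2.INTER_CUBIC)[:,:,::-1])
E
```

```text
cmd [ 466.76 -128.29  130.49] [-90.     0.   -93.45]
meas 20.6 [ 467.12 -128.36  132.35] [-8.998e+01 -1.000e-02 -9.344e+01] [-10.4   3.9  21.9] 37.1
[ 0.67871715  2.00299756 -0.00946983]
```

View pics/w9.png

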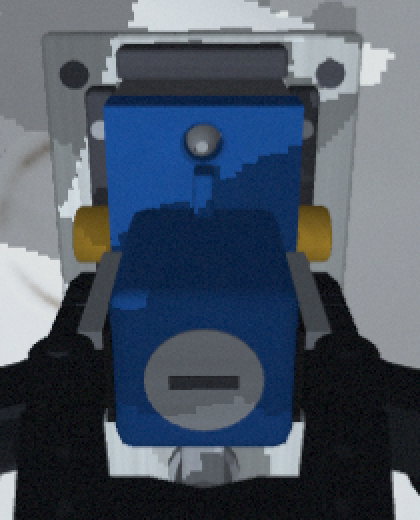

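View pics/s9.png

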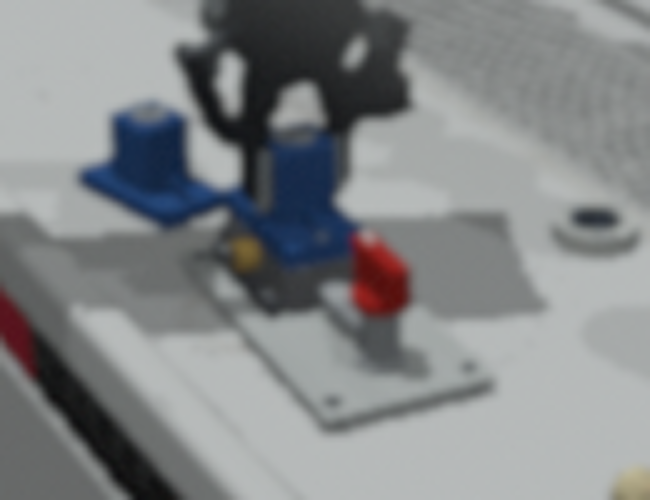

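The z reading stopped at 132.35 (expected 132.3 for closed faces) while the force rose to 22 N, so it is a hard stop. The views show a closed joint with the dowel filling the hole at (204,140 in the crop). A steady-hold check, then hand-in.

Request:
arm_command(increments=[[0,0,0,0,0,0],[0,0,0,0,0,0],[0,0,0,0,0,0],[0,0,0,0,0,0],[0,0,0,0,0,0],[0,0,0,0,0,0],[0,0,0,0,0,0],[0,0,0,0,0,0],[0,0,0,0,0,0],[0,0,0,0,0,0]])

```text
time: 21.95
tool_pos: [467.1, -128.3, 132.3]
tcp_rot: [-90.0, -0.0, -93.4]
ft_force: [-11.0, 4.2, 21.9]
finger_gap: 37.1
```

```bash
python3 - <<'E'
from h import *
s=r.sense();print(s["tool_pos"],s["ft_force"],s["finger_gap"])
im=r.snapshot("top"); cv2.imwrite("pics/t9.png",cv2.resize(im[205:285,260:390],None,fx=5,fy=5,interpolation=cv2.INTER_CUBIC)[:,:,::-1])
E
```

```text
[ 467.11938647 -128.327265    132.33613806] [-10.97993915   4.15640234  21.85654288] 37.129962881233844
```

View pics/t9.png

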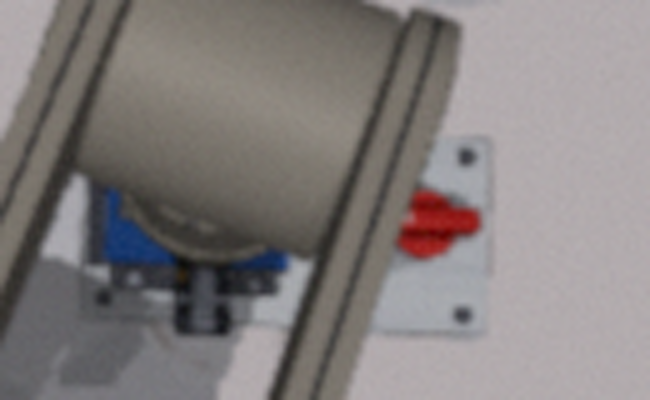

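The hold is steady, and the knob's bar at (440,222) still lies along the jig, so the clamp is locked. Handing in.

```bash
python3 -c "
from bench import r
print(r.hand_in()); s=r.sense(); print(s['time'],s['tool_pos'],s['ft_force'])"
```

```text
the job is handed in; nothing more can be done
None
the job is handed in; nothing more can be done
```

The job is handed in at about 22 s of the 48 s allowed, with the blue upper half still gripped and pressed shut. No verdict was reported.

- **Clamp:** I turned the knob about 71° clockwise. Two views then showed the finger behind the lower half, and the last top view still had the bar along the jig. I judged the locked position, about 89°, from the turn and the pictures; I did not feel the stop.
- **Upper half:** Of the two look-alikes, I took the blue part farthest from the base, about 520 mm against 448 mm. I gripped it across its x sides at 80 N and set it on the dowels without any contact force.
- **Last checks:**
  - The tool height stopped at 132.3 mm, where closed faces should put it.
  - The downward push held steady at 22 N, with an opening of 37.1 mm and the tool at rest.
- **What disagreed:** A sideways reaction of about 11 N in −x built up with the push. A 0.3 mm shift of the commanded position did not reduce it. I left it, because it is well under the limits and the dowels keep the part in place.
- **Bystanders:** I never went near them, but I did not measure their positions again at the end.

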